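Dock the card tin in its roller bay

TASK

Push the green card tin along the roller track into the wooden bay, under the hood, until the sprung catch pops up behind it and holds it against the buffer, then let go. Push steadily and feel for the buffer: how deep it sits is set differently each time, and once the tin is caught do not drive the buffer on to the end of its travel. Do not shove the tin so that it shoots ahead, keep it flat on the rollers, and leave the bell, the pack of cards and the stapler where they are.

Things in the scene. Friction and masses are not known exactly. Their poses are not given: they have to be found in the camera images.
- roller_track: Fixed aluminium roller track, 450 mm long, with a wooden bay at its far end. Origin on the counter under the middle of the open infeed end; x along the travel into the bay, z up. 16 free rollers carry the tin at z = 45 mm; it stays where left and rolls with under 2 N. Side guides 138 mm apart, top z = 60 mm. Bay sides (150 mm apart) only beyond x = 300 mm, bay back at x = 442 mm.
- hood_edge (a point): Middle of the lower front edge of the bay's hood: track x = 231 mm, z = 195 mm. The hood is a board 168 mm wide, 12 mm thick, from here over the rest of the bay. The tin's rear face must end close before or just under this edge, where an upright gripper strikes the hood: lean the tool back 25 to 40 degrees, tips pointing forward under the hood, and push at z = 70 to 85 mm.
- home_mid (a point): Middle of the range where the tin's rear face stands when home: on the rollers, track x = 223 mm, z = 45 mm. The end stop (catch and buffer together) is set anew each time, so that home lies from 15 mm before to 15 mm beyond this point along the track; the setting is not told and must be felt. Axes as the track's.
- card_tin: Green lidded tin box, lid fixed, 0.3 to 0.6 kg, flat on the rollers near the infeed end. 167 mm long (its y), 115 mm wide (its x, -56 to +59 mm), 62 mm high; origin at the centre of its underside, z up. Its y axis points back against the travel: the rear face to push is at y = +83 mm (wall 2 to 46 mm high; the lid rim above stands 1 mm further out). Too wide to grip.
- buffer (a joint): Travel of the sprung rubber buffer plate in the bay (80 mm wide, z = 56 to 88 mm): 0 m at rest, grows as the tin presses it along the track, 0.024 m at its end. Gives at about 2 N, then adds 0.7 N a mm; damped (30 N per m/s). The catch comes free behind the tin at about 0.010 m (9 N); 0.016 m takes 13 N, the end 19 N. With the tin caught and let go it stays at about 0.010 m.
- catch (a joint): Roll-over catch in the middle of the track, 24 mm wide: a hinged ramp that the tin presses down and rolls over (about 1 N upward). 0 rad: up, its end 10 mm over the rollers; 0.2 to 0.3 rad: pressed down under the tin. When the tin's rear has passed, it springs back to 0 and keeps the tin from rolling back. The tin may start on top of it.
- service_bell: Bystander: round counter bell, 84 mm across, 58 mm high, origin at the centre of its underside.
- card_pack: Bystander: banded pack of small cards, 84 x 54 x 18 mm, origin at the centre of its underside.
- stapler: Bystander: stapler, 135 mm long, 42 mm high, origin at the centre of its underside.
- drink_dispenser: Fixed obstacle: tall drink dispenser on a tray, left of the infeed end. Origin near the middle of its foot; it reaches 150 mm from there to every side (its tap points towards the robot) and to z = 440 mm. Pass over it or in front of it. A cardboard sign, 230 mm high, stands behind the track.

How it is judged:
By the outcome, as a careful person would: the job done as asked, in the order asked, and still so for the second after the job is handed in, with the robot touching nothing.
It also fails if it takes over 64 s, if anything falls off the work surface, if the arm or the gripper's body presses on something with over 40 N, if the wrist force passes 120 N, or if a joint passes its speed limit or range.

ROBOT

A 6-joint arm with a two-finger parallel gripper is mounted at the origin on a cart in front of the work surface, level with it; the furniture and walls round the work are solid. World frame = base frame: x ahead of the robot, y to its left, z up, the work surface at z = 0. Lengths are in m, angles in rad, forces in N, time in s.
With the tool pointing down it reaches from about 0.3 to 0.775 m from the base axis. Payload 14.6 kg.
Tool frame: the origin (TCP) lies on the front face of the gripper's body, between the roots of the fingers; the fingertips stand 97 mm ahead of it and the grasp point (between the pads) lies 78 mm ahead of it; z points along the fingers, x is the direction in which the jaws open and shut, and the axes are right-handed (so a half turn about z gives the same grasp; the last joint's range is limited). The gripper opens to 94 mm and grips with 3 to 60 N. Pads are 16 mm wide; open, the fingers measure 119 mm over their backs; the gripper's body (75 mm by 177 mm) begins 78 mm behind the grasp point.
Start: joints at [1.21, 0.3, 1.521, -0, 1.321, -0.067], TCP at [0.159, 0.526, 0.303] pointing down, gripper open.
Joint ranges: [-3.03, 3.03], [-0.79, 2.21], [0.23, 2.52], [-1.04, 4.18], [0, 3.07], [-2.55, 2.55]. Speed limits (rad/s): [2.22, 2.22, 2.57, 3.14, 3.14, 3.14].

INTERFACE

Orientations are given as [roll, pitch, yaw] about the fixed x, y, z axes, in that order (R = Rz(yaw) Ry(pitch) Rx(roll)).
In Python, from station import sensors, camera, ctrl gives the robot as it stands.
- The arm moves only by the tool move_arm, never from a script. Its argument "rows" is text: rows parted by semicolons, each of 6 numbers parted by spaces: the shift along the tool's x, y, z in mm, then the turn, a rotation vector about the tool's x, y, z in rad. In form: x y z wx wy wz; .... A call has 1 to 20 rows; each row shifts and turns the pose as measured when the row begins, along the tool's axes as they then stand; what a row does not reach is not made up. A row lasts 1/8 s, in which the tool goes at most 62.5 mm and 10.7 degrees, less where a joint would pass 70% of its speed; a pose out of reach is approached as far as the arm can. A call with a gripper value outside its range is refused whole. "grip" is the opening, from -1 (shut) to 1 (fully open), set as the call begins (left out, the last holds). The fingers move at their own pace and stop on an object; "newtons" is the grip in N (left out, the last holds). Time passes only in rows, so rows that do not move let the fingers close. It gives the time, the measured TCP pose, the force and the opening at its end, in the units of the state.
- sensors.get_obs(): the state, without advancing time (a new reading comes with each control period).
- camera(name): name is "side" or "top"; returns a dict with "color" (480x640x3 uint8, blue, green, red), "z_map" (480x640 float32, m along the optical axis (not along the pixel's ray), 0 where there is no reading), "mtx" (3x3 intrinsics, pixels), "position" and "attitude" of the camera in the world. Camera axes: x right, y down, z forward; pixel columns grow to the right and rows downward; lengths in m; the calibration is good to about 2 mm. A picture is of the moment at which its call begins.
- ctrl.hand_in(): hands the job in, once; it reports no verdict.
The state is a dict: "time_s": time; "qpos": joint angles; "joint_vel": joint speeds; "tau": joint torques, N m; "ee_pos": TCP position; "eef_rot": TCP orientation; "force": force on the tool from outside, world axes, zero at the start; "moment": the same for the moment, N m; "grip_width": finger opening in m.
Only numpy, scipy, OpenCV 4.12 (cv2) and the standard library are available. Lean on these libraries where they do the work, as an engineer would, in place of code of your own. Each camera call takes 0.05 s, during which the arm holds its last target.

## Working session

There is one attempt and no reset: what is moved stays moved. The work goes in short steps, Python scripts to look and compute and a tool call to move; the robot and the scene stay as the last step left them, time stands still between calls to the robot, and variables do not carry over. Pictures are saved under pics/ and viewed, and the job is handed in when it is done.

Besides the shell and the picture viewer there is one more tool, called after "Call:" as name(argument=value, ...) on one line, values as JSON. move_arm: Moves the arm, as the interface text tells. Its arguments: {"type":"object","properties":{"rows":{"type":"string"},"grip":{"type":"number"},"newtons":{"type":"number"}},"required":["rows"]}

```bash
ls; mkdir -p pics
python3 - <<'E'
from station import sensors, camera, ctrl
import cv2,pickle,numpy as np
o=sensors.get_obs();print({k:np.round(v,3) for k,v in o.items()})
d={}
for n in("side","top"):
    c=camera(n);d[n]=c;cv2.imwrite(f"pics/{n}0.png",c["color"]);print(n,c["mtx"],c["position"],c["attitude"])
pickle.dump(d,open("v0.pkl","wb"))
E
```

```text
pics
{'time_s': np.float64(0.0), 'qpos': array([ 1.21 ,  0.3  ,  1.522,  0.   ,  1.321, -0.067]), 'joint_vel': array([-0.   , -0.   , -0.001,  0.001,  0.   , -0.001]), 'tau': array([-1.0000e-03, -5.3182e+01, -3.5274e+01,  7.1000e-02,  2.4000e-02,
       -0.0000e+00]), 'ee_pos': array([0.159, 0.526, 0.302]), 'eef_rot': array([-3.141e+00,  1.000e-03,  1.277e+00]), 'force': array([-0.376, -0.008, -1.014]), 'moment': array([ 0.007, -0.019, -0.001]), 'grip_width': np.float64(0.094)}
side [[563.85428498   0.         318.20094883]
 [  0.         563.85428498 234.8443163 ]
 [  0.           0.           1.        ]] [0.45630794 1.34094317 0.87902938] [-2.07879496 -0.0064552  -3.06624961]
top [[453.36544762   0.         320.76262616]
 [  0.         453.36544762 241.94060162]
 [  0.           0.           1.        ]] [ 0.40672845 -0.00440636  1.33167843] [-3.00543269  0.00657908 -1.58530103]
```

View pics/side0.png

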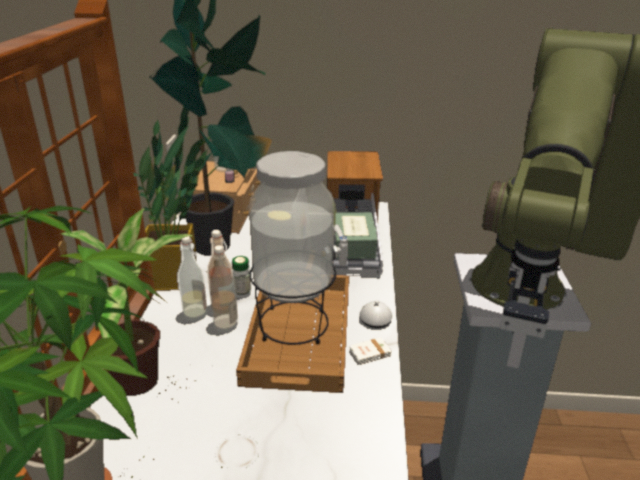

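View pics/top0.png

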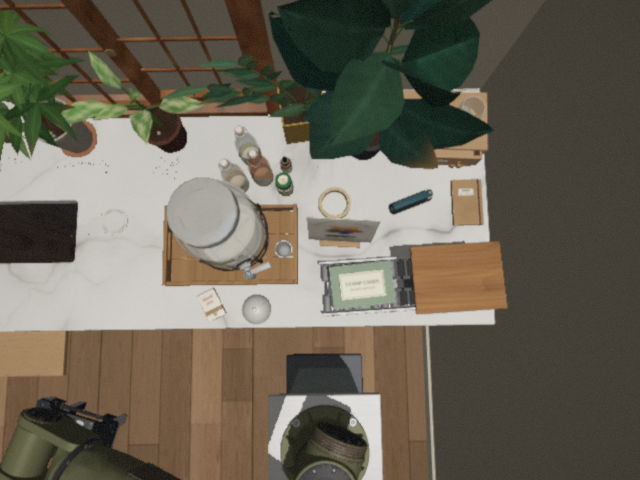

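```bash
cat > h.py <<'E'
import numpy as np,cv2,pickle
from scipy.spatial.transform import Rotation as Ro
def R(a): return Ro.from_euler('xyz',a).as_matrix()
def cloud(c):
    v,u=np.mgrid[0:480,0:640];z=c["z_map"];K=c["mtx"]
    p=np.stack([(u-K[0,2])/K[0,0]*z,(v-K[1,2])/K[1,1]*z,z],-1)
    return p@R(c["attitude"]).T+c["position"]
def plane(c,uv,h):
    K=c["mtx"];d=R(c["attitude"])@np.linalg.inv(K)@np.array([uv[0],uv[1],1]);p=np.array(c["position"])
    return p+d*(h-p[2])/d[2]
def proj(c,P):
    q=R(c["attitude"]).T@(np.array(P)-c["position"]);q=c["mtx"]@q;return q[:2]/q[2]
E
python3 - <<'E'
from h import *
d=pickle.load(open("v0.pkl","rb"))
t=d["top"];P=cloud(t)
for n,uv in dict(counter=(300,312),tin=(345,268),tin2=(362,285),hood=(450,280),bell=(257,309),pack=(212,304),lid=(200,215),tap=(262,268),track=(322,290)).items(): print(n,P[uv[1],uv[0]].round(3))
P2=cloud(d["side"])
for n,uv in dict(tin=(355,228),hood=(355,165),bell=(376,310),pack=(370,350),counter=(420,450),counter2=(370,400)).items(): print(n,P2[uv[1],uv[0]].round(3))
for n,r in dict(top=(300,230,220,100,t),side=(310,140,90,150,d["side"])).items():
    x,y,w,h,c=r; cv2.imwrite(f"pics/crop_{n}.png",cv2.resize(c["color"][y:y+h,x:x+w],None,fx=3.5,fy=3.5,interpolation=cv2.INTER_CUBIC))
E
```

```text
counter [0.385 0.065 0.001]
tin [ 0.503 -0.063  0.107]
tin2 [ 0.456 -0.108  0.108]
hood [ 0.461 -0.317  0.208]
bell [0.396 0.183 0.045]
pack [0.412 0.317 0.019]
lid [0.588 0.242 0.436]
tap [0.496 0.145 0.231]
track [ 0.448  0.    -0.   ]
tin [ 0.453 -0.087  0.109]
hood [ 0.461 -0.319  0.209]
bell [0.393 0.207 0.041]
pack [0.407 0.328 0.016]
counter [ 0.168 -0.169 -0.886]
counter2 [ 0.407  0.468 -0.   ]
```

```bash
sleep 0
```

```text
(no output)
```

View pics/crop_top.png

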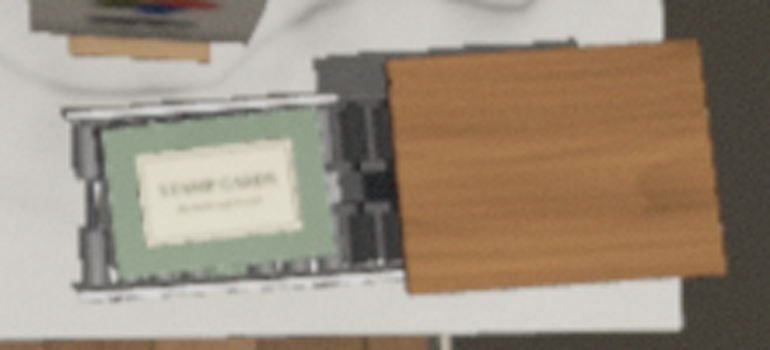

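View pics/crop_side.png

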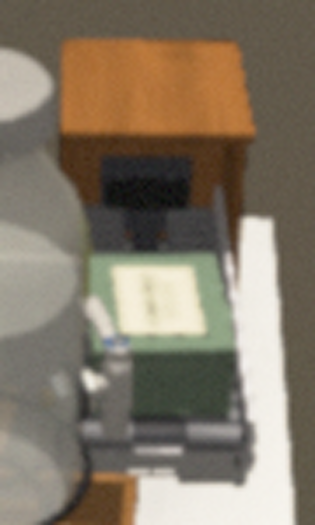

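The top view shows the tin near the infeed end, at px (330–395, 262–310). The hood's front edge is at about u=412, the bell at (257,309), the pack at (212,304), and the tap overhangs at (262,268). Next I'll fit the track axis from the hood, guides and tin.

Run:
```python
from h import *
d=pickle.load(open("v0.pkl","rb"))
t=d["top"];P=cloud(t)
def rect(m,n):
    m=cv2.morphologyEx(m.astype(np.uint8),cv2.MORPH_OPEN,np.ones((3,3)))
    k,l,s,_=cv2.connectedComponentsWithStats(m);i=1+np.argmax(s[1:,4])
    pts=P[l==i];q=pts[:,:2].astype(np.float32)*1000
    r=cv2.minAreaRect(q);print(n,len(q),np.round(r[0]),np.round(r[1],1),round(r[2],2),'z',np.median(pts[:,2]).round(4));print(cv2.boxPoints(r).round(0).tolist())
v,u=np.mgrid[0:480,0:640]
Z=P[...,2]
rect((Z>.2)&(Z<.215)&(u>400)&(u<520)&(v>230)&(v<325),'hood')
rect((Z>.1)&(Z<.113)&(u>320)&(u<420)&(v>250)&(v<315),'tin')
# guides
for lo,hi,n in((250,270,'far'),(295,320,'near')):
    m=(Z>.055)&(Z<.068)&(u>318)&(u<408)&(v>lo)&(v<hi)
    q=P[m][:,:2];f=cv2.fitLine(q.astype(np.float32),cv2.DIST_HUBER,0,.001,.001).ravel();print(n,len(q),f.round(4),'yrange',q[:,1].min(),q[:,1].max(),q[:,0].min(),q[:,0].max())
for k in ('bell','disp','sign'):
    m={'bell':(Z>.02)&(Z<.08)&(u>235)&(u<280)&(v>290)&(v<328),'disp':(Z>.02)&(u>160)&(u<300)&(v>175)&(v<285),'sign':(Z>.02)&(u>305)&(u<380)&(v>210)&(v<252)}[k]
    q=P[m];print(k,q.min(0).round(3),q.max(0).round(3))
m=(Z>.12)&(P[...,1]<.2)&(P[...,1]>-.05)&(P[...,0]>.3)&(P[...,0]<.6)
q=P[m];print('tap',q.min(0),q.max(0))
for y in np.arange(.04,.2,.02):
    q=P[m&(abs(P[...,1]-y)<.01)]
    if len(q):print(y,len(q),q.min(0).round(3),q.max(0).round(3))
```

```text
hood 6144 [ 470. -337.] [168.3 226. ] 3.07 z 0.2066
[[380.0, -229.0], [392.0, -454.0], [560.0, -445.0], [548.0, -220.0]]
tin 2619 [ 459. -107.] [115.  167.3] 5.62 z 0.1072
[[394.0, -30.0], [410.0, -196.0], [525.0, -185.0], [508.0, -18.0]]
far 191 [ 0.0519 -0.9987  0.5301 -0.1162] yrange -0.2405158418660624 0.007281570836124667 0.5213081529201603 0.538147485927842
near 184 [ 0.0517 -0.9987  0.3864 -0.1185] yrange -0.23544941517452128 0.0009348611955884755 0.37889808784137446 0.39531113101381327
bell [0.359 0.149 0.02 ] [0.435 0.23  0.062]
disp [ 0.407 -0.004  0.02 ] [0.784 0.456 1.332]
sign [ 0.407 -0.146  0.02 ] [0.678 0.038 1.332]
tap [ 0.40672845 -0.00440636  0.12270082] [0.59993301 0.19992237 1.33167843]
0.12 10 [0.498 0.125 0.23 ] [0.51  0.13  0.236]
0.13999999999999999 235 [0.491 0.13  0.151] [0.6   0.15  0.345]
0.15999999999999998 654 [0.483 0.15  0.123] [0.6   0.17  0.436]
0.18 849 [0.473 0.17  0.15 ] [0.6  0.19 0.44]
```

```bash
python3 - <<'E'
from h import *
d=pickle.load(open("v0.pkl","rb"))
for n in d:
    P=cloud(d[n]);Z=P[...,2]
    for y in np.arange(-.22,.14,.02):
        q=P[(abs(P[...,1]-y)<.01)&(Z>.1)&(Z<.5)&(P[...,0]>.53)&(P[...,0]<.75)]
        if len(q): i=q[:,0].argmin();print(n,round(y,2),len(q),'minx',q[i].round(3),'zmax',q[:,2].max().round(3))
E
cat >> h.py <<'E'
O=np.array([.452,.006]);A=np.array([.0525,-.9986]);N=np.array([.9986,.0525])
YAW=.0525
def pose(s,lat,z,lean,corner=True):
    """TCP pose so that front corner of fingertips (tool y +8, z 97 mm) at track s,lat,height z (mm)"""
    M=Ro.from_euler('xyz',[np.pi,0,YAW])*Ro.from_rotvec([-np.radians(lean),0,0])
    p=np.r_[O+A*s/1e3+N*lat/1e3,z/1e3]
    return p-M.apply([0,.008,.097]),M
def obs():
    from station import sensors
    o=sensors.get_obs();return np.array(o["ee_pos"]),Ro.from_euler('xyz',o["eef_rot"]),o
def corner(p,M):
    c=p+M.apply([0,.008,.097]);r=c[:2]-O
    return np.r_[r@A,r@N,c[2]]*1e3
def rows(wps,p,M):
    from scipy.spatial.transform import Slerp
    for (pt,Mt,n) in wps:
        S=Slerp([0,1],Ro.concatenate([M,Mt]));pp,MM=p,M
        for i in range(1,n+1):
            f=i/n;p2=p+(pt-p)*f;M2=S(f)
            d=pp*0+MM.inv().apply(p2-pp)*1e3;w=(MM.inv()*M2).as_rotvec()
            print(' '.join('%g'%x for x in list(d.round(1))+list(w.round(3))),end='; ');pp,MM=p2,M2
        p,M=pt,Mt;print()
E
```

```text
side -0.22 69 minx [ 0.531 -0.222  0.204] zmax 0.292
side -0.2 28 minx [ 0.729 -0.206  0.28 ] zmax 0.282
side -0.18 6 minx [ 0.747 -0.189  0.264] zmax 0.268
side -0.1 11 minx [ 0.74  -0.091  0.346] zmax 0.357
side -0.08 21 minx [ 0.739 -0.082  0.344] zmax 0.354
side -0.06 30 minx [ 0.737 -0.054  0.334] zmax 0.345
side -0.04 33 minx [ 0.736 -0.03   0.327] zmax 0.339
side -0.02 37 minx [ 0.736 -0.028  0.322] zmax 0.335
side -0.0 33 minx [ 0.737 -0.004  0.315] zmax 0.326
side 0.02 15 minx [0.742 0.011 0.307] zmax 0.314
side 0.08 5 minx [0.737 0.084 0.104] zmax 0.108
side 0.1 37 minx [0.726 0.103 0.101] zmax 0.111
side 0.12 41 minx [0.726 0.115 0.105] zmax 0.11
top -0.22 111 minx [ 0.53  -0.222  0.202] zmax 0.288
top -0.2 48 minx [ 0.732 -0.209  0.276] zmax 0.276
top -0.18 15 minx [ 0.741 -0.19   0.264] zmax 0.265
top -0.14 93 minx [ 0.595 -0.134  0.101] zmax 0.23
top -0.12 111 minx [ 0.597 -0.112  0.109] zmax 0.231
top -0.1 122 minx [ 0.598 -0.11   0.102] zmax 0.354
top -0.08 148 minx [ 0.599 -0.088  0.1  ] zmax 0.35
top -0.06 154 minx [ 0.601 -0.057  0.105] zmax 0.344
top -0.04 153 minx [ 0.602 -0.049  0.103] zmax 0.336
top -0.02 161 minx [ 0.604 -0.027  0.111] zmax 0.328
top -0.0 135 minx [ 0.605 -0.008  0.103] zmax 0.321
top 0.02 125 minx [0.607 0.014 0.113] zmax 0.313
top 0.04 43 minx [0.607 0.03  0.111] zmax 0.23
top 0.08 13 minx [0.738 0.09  0.108] zmax 0.11
top 0.1 51 minx [0.731 0.107 0.104] zmax 0.112
top 0.12 31 minx [0.732 0.113 0.1  ] zmax 0.11
```

Run:
```python
from h import *
p,M,o=obs()
D=lambda y:Ro.from_euler('xyz',[np.pi,0,y])
a,Ma=pose(10,0,220,0); b,Mb=pose(10,0,76,12)
rows([(np.array([.22,.33,.32]),D(.9),6),(np.array([.29,.13,.32]),D(.35),6),(a,Ma,6)],p,M)
print(a,b);rows([(b,Mb,10)],a,Ma)
```

```text
-28.4 19.2 -2.9 0 0 0.063; -27.1 20.9 -3 0 0 0.063; -25.8 22.6 -3 0 0 0.063; -24.3 24.2 -3 0 0 0.063; -22.7 25.6 -3 0 0 0.063; -21.1 27 -3 0 0 0.063; 
-18.9 29.9 0 -0 -0 0.092; -16 31.5 0 0 -0 0.092; -13.1 32.8 0 0 -0 0.092; -10 33.9 0 -0 -0 0.092; -6.9 34.6 0 -0 -0 0.092; -3.7 35.1 0 0 -0 0.092; 
18.2 29 0.5 0 -0 0.05; 19.6 28.1 0.5 -0 -0 0.05; 21 27 0.5 -0 -0 0.05; 22.3 26 0.5 0 -0 0.05; 23.5 24.8 0.5 -0 -0 0.05; 24.7 23.6 0.5 0 -0 0.05; 
[0.45210519 0.00400298 0.317     ] [0.45105606 0.02396805 0.16921702]
0 -2 14.8 -0.021 0 0; -0 -2.3 14.7 -0.021 -0 -0; 0 -2.6 14.7 -0.021 0 -0; -0 -2.9 14.6 -0.021 -0 0; 0 -3.2 14.6 -0.021 -0 0; 0 -3.5 14.5 -0.021 0 0; -0 -3.8 14.4 -0.021 0 0; 0 -4.1 14.3 -0.021 0 0; -0 -4.4 14.2 -0.021 0 0; 0 -4.7 14.1 -0.021 0 0;
```

Call:
move_arm(rows="-28 19 -3 0 0 0.063; -27 21 -3 0 0 0.063; -26 23 -3 0 0 0.063; -24 24 -3 0 0 0.063; -23 26 -3 0 0 0.063; -21 27 -3 0 0 0.063; -19 30 0 0 0 0.092; -16 31.5 0 0 0 0.092; -13 33 0 0 0 0.092; -10 34 0 0 0 0.092; -7 35 0 0 0 0.092; -4 35 0 0 0 0.092", grip=0.3)

```text
time_s: 1.6
ee_pos: [0.2872, 0.1159, 0.3191]
eef_rot: [3.137, 0.004, 0.321]
force: [0.6, 0.8, 0.7]
grip_width: 0.0612
```

Run:
```python
from h import *
p,M,o=obs();print(p,o["qpos"].round(3))
a,Ma=pose(10,0,180,0)
rows([(a,Ma,8)],p,M)
```

```text
[0.28723687 0.11587722 0.31906484] [ 0.267 -0.287  2.073 -0.005  1.359 -0.053]
15.2 19.8 5.3 0.001 0 0.034; 15.8 19.2 5.3 0.001 0 0.034; 16.4 18.7 5.3 0.001 0 0.034; 17.1 18.1 5.3 0.001 0 0.034; 17.7 17.6 5.3 0.001 0 0.034; 18.2 17 5.3 0.001 0 0.034; 18.8 16.3 5.3 0.001 0 0.034; 19.3 15.7 5.3 0.001 0 0.034;
```

Call:
move_arm(rows="15 20 5 0.001 0 0.034; 16 19 5 0.001 0 0.034; 16 19 5 0.001 0 0.034; 17 18 5 0.001 0 0.034; 18 17.5 5 0.001 0 0.034; 18 17 5 0.001 0 0.034; 19 16 5 0.001 0 0.034; 19 16 5 0.001 0 0.034; 0 0 0 0 0 0")

```text
time_s: 2.72
ee_pos: [0.455, -0.004, 0.276]
eef_rot: [-3.138, 0.006, 0.035]
force: [0.0, -0.2, 1.0]
grip_width: 0.0609
```

Run:
```python
from h import *
p,M,o=obs();print(p,o["qpos"].round(3),corner(p,M))
b,Mb=pose(10,0,76,12)
rows([(b,Mb,10)],p,M)
```

```text
[ 0.45497243 -0.00395023  0.27604042] [-0.09   0.115  1.809  0.003  1.224 -0.126] [ 17.72577704   1.74607576 179.0134194 ]
-0.2 -2.8 10.7 -0.021 0.001 -0.002; -0.2 -3 10.6 -0.021 0.001 -0.002; -0.2 -3.2 10.6 -0.021 0.001 -0.002; -0.2 -3.4 10.5 -0.021 0.001 -0.002; -0.2 -3.7 10.4 -0.021 0.001 -0.002; -0.2 -3.9 10.3 -0.021 0.001 -0.002; -0.2 -4.1 10.3 -0.021 0.001 -0.002; -0.2 -4.3 10.2 -0.021 0.001 -0.002; -0.2 -4.5 10.1 -0.021 0.001 -0.002; -0.2 -4.8 10 -0.021 0.001 -0.002;
```

Call:
move_arm(rows="-0.5 -6 0 -0.05 0.001 -0.004; -0.5 -6 0 -0.05 0.001 -0.004; -0.5 -5 6 -0.05 0.001 -0.004; 0 -4 8 -0.05 0.001 -0.004; 0 0 0 0 0 0")

```text
time_s: 3.35
ee_pos: [0.4496, 0.0174, 0.2609]
eef_rot: [2.94, 0.004, 0.055]
force: [0.7, -0.2, 0.5]
grip_width: 0.0611
```

Run:
```python
from h import *
p,M,o=obs();print(p,o["qpos"].round(3),corner(p,M))
b,Mb=pose(10,0,77,14)
rows([(b,Mb,8)],p,M)
```

```text
[0.44960896 0.01744141 0.26092341] [ 0.035  0.126  1.843 -0.218  1.181  0.063] [ 15.70737726  -2.11685522 167.48976693]
0.3 -3.5 11 -0.005 0 0; 0.3 -3.5 11 -0.005 0 0; 0.3 -3.6 11 -0.005 0 0; 0.3 -3.7 10.9 -0.005 0 0; 0.3 -3.7 10.9 -0.005 0 0; 0.2 -3.8 10.9 -0.005 0 0; 0.2 -3.8 10.9 -0.005 0 0; 0.2 -3.9 10.9 -0.005 0 0;
```

Call:
move_arm(rows="0.3 -4.5 11 -0.005 0 0; 0.3 -4.5 11 -0.005 0 0; 0.3 -3.5 11 -0.005 0 0; 0.3 -3.5 11 -0.005 0 0; 0.3 -3.5 11 -0.005 0 0; 0.2 -4 11 -0.005 0 0; 0.2 -4 11 -0.005 0 0; 0.2 -4 11 -0.005 0 0; 0 0 0 0 0 0")

```text
time_s: 4.47
ee_pos: [0.4501, 0.0298, 0.1616]
eef_rot: [2.9, 0.005, 0.055]
force: [0.0, 0.2, 0.0]
grip_width: 0.061
```

Run:
```python
from h import *
from station import camera
p,M,o=obs();print(p,o["qpos"].round(3),corner(p,M),o["force"],o["eef_rot"])
d={}
for n in("side","top"):
    c=camera(n);d[n]=c;cv2.imwrite(f"pics/{n}1.png",c["color"][130:330,220:540] if n=="top" else c["color"][100:340,220:540])
```

```text
[0.45014537 0.02983489 0.16157495] [ 0.077  0.28   1.927 -0.295  0.966  0.194] [ 7.1081975  -1.01320756 69.31796752] [0.01210118 0.20352316 0.00104204] [2.89965521 0.00527447 0.05491476]
```

View pics/side1.png

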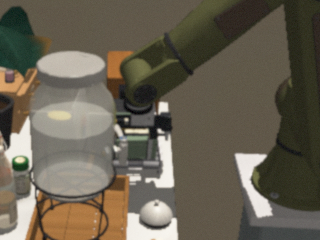

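View pics/top1.png

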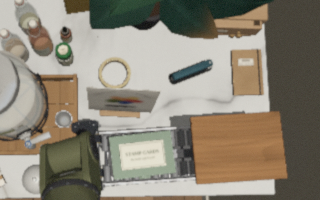

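Run:
```python
from h import *
p,M,o=obs()
rows([(*pose(19,0,76,14),5),(*pose(35,0,76,14),7),(*pose(59,0,76,20),8)],p,M)
```

```text
0 2.5 -0.5 -0.001 0.001 0.001; 0 2.5 -0.5 -0.001 0.001 0.001; 0 2.5 -0.5 -0.001 0.001 0.001; 0 2.5 -0.5 -0.001 0.001 0.001; 0 2.5 -0.5 -0.001 0.001 0.001; 
0 2.2 0.6 0 0 0; 0 2.2 0.6 0 0 0; 0 2.2 0.6 0 0 0; 0 2.2 0.6 0 0 0; 0 2.2 0.6 0 0 0; 0 2.2 0.6 0 0 0; 0 2.2 0.6 0 0 0; 
0 1.6 0.9 -0.013 0 0; 0 1.6 0.9 -0.013 -0 -0; 0 1.6 0.9 -0.013 0 0; 0 1.6 1 -0.013 0 0; 0 1.6 1 -0.013 0 -0; 0 1.6 1 -0.013 0 0; 0 1.6 1 -0.013 -0 0; 0 1.6 1 -0.013 0 -0;
```

Call:
move_arm(rows="0.2 2.5 -0.5 0 0 0; 0.2 2.5 -0.5 0 0 0; 0.2 2.5 -0.5 0 0 0; 0.2 2.5 -0.5 0 0 0; 0.2 2.5 -0.5 0 0 0; 0 2.2 0.6 0 0 0; 0 2.2 0.6 0 0 0; 0 2.2 0.6 0 0 0; 0 2.2 0.6 0 0 0; 0 2.2 0.6 0 0 0; 0 2.2 0.6 0 0 0; 0 2.2 0.6 0 0 0")

```text
time_s: 6.08
ee_pos: [0.4537, 0.0005, 0.1691]
eef_rot: [2.9, 0.001, 0.055]
force: [-0.2, 2.8, 1.9]
grip_width: 0.0612
```

Run:
```python
from h import *
p,M,o=obs();print(corner(p,M),o["force"],o["eef_rot"])
rows([(*pose(90,0,77,27),16)],p,M)
```

```text
[36.49503874  1.36312112 76.86135744] [-0.23349423  2.83234263  1.93792086] [2.90032835e+00 1.16979141e-03 5.46988561e-02]
-0.1 1.9 1.1 -0.014 0 0; -0.1 1.9 1.1 -0.014 0 0; -0.1 1.8 1.1 -0.014 0 0; -0.1 1.8 1.1 -0.014 0 0; -0.1 1.8 1.2 -0.014 0 0; -0.1 1.8 1.2 -0.014 0 0; -0.1 1.8 1.2 -0.014 0 0; -0.1 1.8 1.2 -0.014 0 0; -0.1 1.7 1.3 -0.014 0 0; -0.1 1.7 1.3 -0.014 0 0; -0.1 1.7 1.3 -0.014 0 0; -0.1 1.7 1.3 -0.014 0 0; -0.1 1.7 1.4 -0.014 0 0; -0.1 1.6 1.4 -0.014 0 0; -0.1 1.6 1.4 -0.014 0 0; -0.1 1.6 1.4 -0.014 0 0;
```

Call:
move_arm(rows="-0.1 1.9 1.1 -0.014 0 0; -0.1 1.9 1.1 -0.014 0 0; -0.1 1.8 1.1 -0.014 0 0; -0.1 1.8 1.1 -0.014 0 0; -0.1 1.8 1.2 -0.014 0 0; -0.1 1.8 1.2 -0.014 0 0; -0.1 1.8 1.2 -0.014 0 0; -0.1 1.8 1.2 -0.014 0 0; -0.1 1.7 1.3 -0.014 0 0; -0.1 1.7 1.3 -0.014 0 0; -0.1 1.7 1.3 -0.014 0 0; -0.1 1.7 1.3 -0.014 0 0; -0.1 1.7 1.4 -0.014 0 0; -0.1 1.6 1.4 -0.014 0 0; -0.1 1.6 1.4 -0.014 0 0; -0.1 1.6 1.4 -0.014 0 0")

```text
time_s: 8.07
ee_pos: [0.454, -0.035, 0.1593]
eef_rot: [2.66, 0.001, 0.055]
force: [1.1, 1.5, -0.9]
grip_width: 0.0611
```

Run:
```python
from h import *
p,M,o=obs();print(corner(p,M),o["force"],o["eef_rot"],o["qpos"].round(2))
s=corner(p,M)[0]
rows([(*pose(s+36,0,77,34.5),15),(*pose(s+46,0,77,35),5)],p,M)
from station import camera
c=camera("top");cv2.imwrite("pics/top2.png",c["color"][180:340,240:540])
```

```text
[ 9.30248585e+01 -3.95046919e-02  7.69861972e+01] [ 1.07597936  1.47205992 -0.87401967] [2.66045777e+00 7.10587873e-04 5.50610488e-02] [ 0.02  0.31  1.94 -0.6   0.97  0.33]
0 1.4 1.2 -0.008 -0 0; 0 1.3 1.2 -0.008 -0 0; 0 1.3 1.2 -0.008 -0 0; 0 1.3 1.3 -0.008 -0 0; 0 1.3 1.3 -0.008 -0 0; 0 1.3 1.3 -0.008 -0 0; 0 1.3 1.3 -0.008 -0 0; 0 1.3 1.3 -0.008 -0 0; 0 1.3 1.3 -0.008 -0 0; 0 1.3 1.3 -0.008 -0 0; 0 1.2 1.3 -0.008 -0 0; 0 1.2 1.3 -0.008 -0 0; 0 1.2 1.3 -0.008 -0 0; 0 1.2 1.4 -0.008 -0 0; 0 1.2 1.4 -0.008 -0 0; 
0 1.5 1.1 -0.002 0 0; 0 1.5 1.2 -0.002 -0 0; 0 1.5 1.2 -0.002 0 0; 0 1.5 1.2 -0.002 0 0; 0 1.5 1.2 -0.002 0 0;
```

View pics/top2.png

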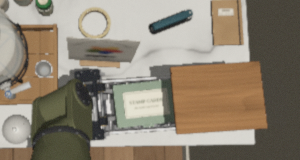

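The tin is now square on the track with its front at the hood edge, px (410,270) in the full image. I'll keep pushing steadily.

Call:
move_arm(rows="0 1.4 1.2 -0.008 0 0; 0 1.3 1.2 -0.008 0 0; 0 1.3 1.2 -0.008 0 0; 0 1.3 1.3 -0.008 0 0; 0 1.3 1.3 -0.008 0 0; 0 1.3 1.3 -0.008 0 0; 0 1.3 1.3 -0.008 0 0; 0 1.3 1.3 -0.008 0 0; 0 1.3 1.3 -0.008 0 0; 0 1.3 1.3 -0.008 0 0; 0 1.2 1.3 -0.008 0 0; 0 1.2 1.3 -0.008 0 0; 0 1.2 1.3 -0.008 0 0; 0 1.2 1.4 -0.008 0 0; 0 1.2 1.4 -0.008 0 0; 0 1.5 1.1 -0.002 0 0; 0 1.5 1.2 -0.002 0 0; 0 1.5 1.2 -0.002 0 0; 0 1.5 1.2 -0.002 0 0; 0 1.5 1.2 -0.002 0 0")

```text
time_s: 10.62
ee_pos: [0.456, -0.0735, 0.1513]
eef_rot: [2.521, 0.001, 0.055]
force: [-0.2, 2.4, -0.1]
grip_width: 0.0611
```

Run:
```python
from h import *
p,M,o=obs();print(corner(p,M),o["force"],o["eef_rot"],o["qpos"].round(2))
s=corner(p,M)[0]
rows([(*pose(180,0,77,35),15)],p,M)
```

```text
[ 1.42556828e+02 -1.31691925e-01  7.70490973e+01] [-0.15736698  2.36585563 -0.09851253] [2.52069504e+00 1.23389813e-03 5.49251080e-02] [-0.02  0.34  1.95 -0.79  0.96  0.43]
0 2.1 1.4 0.001 -0 0; 0 2.1 1.4 0.001 -0 0; 0 2.1 1.4 0.001 -0 0; 0 2.1 1.4 0.001 -0 0; 0 2.1 1.4 0.001 -0 0; 0 2.1 1.4 0.001 -0 0; 0 2.1 1.4 0.001 -0 0; 0 2.1 1.4 0.001 -0 0; 0 2.1 1.4 0.001 -0 0; 0 2.1 1.4 0.001 -0 0; 0 2.1 1.4 0.001 -0 0; 0 2.1 1.4 0.001 -0 0; 0 2.1 1.4 0.001 -0 0; 0 2.1 1.4 0.001 -0 0; 0 2.1 1.4 0.001 -0 0;
```

Call:
move_arm(rows="0 2.1 1.4 0 0 0; 0 2.1 1.4 0 0 0; 0 2.1 1.4 0 0 0; 0 2.1 1.4 0 0 0; 0 2.1 1.4 0 0 0; 0 2.1 1.4 0 0 0; 0 2.1 1.4 0 0 0; 0 2.1 1.4 0 0 0; 0 2.1 1.4 0 0 0; 0 2.1 1.4 0 0 0; 0 2.1 1.4 0 0 0; 0 2.1 1.4 0 0 0; 0 2.1 1.4 0 0 0; 0 1.6 1.1 0 0 0")

```text
time_s: 12.38
ee_pos: [0.4579, -0.1107, 0.1524]
eef_rot: [2.521, 0.002, 0.055]
force: [-0.5, 1.4, -0.7]
grip_width: 0.0612
```

```bash
cat > st.py <<'E'
from h import *
p,M,o=obs();c=corner(p,M);print('s,lat,z',c.round(1),'F along',(-np.array(o["force"])[:2]@A).round(2),np.round(o["force"],1),'lean',round(np.degrees(np.pi-o["eef_rot"][0]),1),'t',o["time_s"])
E
python3 st.py
```

```text
s,lat,z [179.8  -0.3  78.1] F along 1.44 [-0.5  1.4 -0.7] lean 35.6 t 12.375
```

Call:
move_arm(rows="0 1.2 0.9 0 0 0; 0 1.2 0.9 0 0 0; 0 1.2 0.9 0 0 0; 0 1.2 0.9 0 0 0; 0 1.2 0.9 0 0 0; 0 1.2 0.9 0 0 0; 0 1.2 0.9 0 0 0; 0 1.2 0.9 0 0 0")

```text
time_s: 13.38
ee_pos: [0.4586, -0.1235, 0.1522]
eef_rot: [2.521, 0.002, 0.055]
force: [-0.1, 1.0, 0.3]
grip_width: 0.0611
```

```bash
python3 st.py
```

```text
s,lat,z [192.7  -0.2  78. ] F along 0.97 [-0.1  1.   0.3] lean 35.6 t 13.375
```

Call:
move_arm(rows="0 1 0.8 0 0 0; 0 1 0.8 0 0 0; 0 1 0.8 0 0 0; 0 1 0.8 0 0 0")

```text
time_s: 13.88
ee_pos: [0.4589, -0.129, 0.152]
eef_rot: [2.52, 0.001, 0.055]
force: [0.5, 0.8, -0.0]
grip_width: 0.061
```

```bash
python3 st.py
```

```text
s,lat,z [ 1.982e+02 -1.000e-01  7.780e+01] F along 0.77 [ 0.5  0.8 -0. ] lean 35.6 t 13.875
```

Call:
move_arm(rows="0 1 0.8 0 0 0; 0 1 0.8 0 0 0; 0 1 0.8 0 0 0")

```text
time_s: 14.25
ee_pos: [0.4592, -0.1332, 0.1518]
eef_rot: [2.52, 0.001, 0.055]
force: [0.0, 1.8, 0.4]
grip_width: 0.0611
```

```bash
python3 st.py
```

```text
s,lat,z [ 2.023e+02 -1.000e-01  7.760e+01] F along 1.82 [0.  1.8 0.4] lean 35.6 t 14.25
```

Call:
move_arm(rows="0 1 0.8 0 0 0; 0 1 0.8 0 0 0")

```text
time_s: 14.5
ee_pos: [0.4594, -0.1359, 0.1518]
eef_rot: [2.52, 0.001, 0.055]
force: [-0.5, 0.7, 0.8]
grip_width: 0.061
```

Call:
move_arm(rows="0 1 0.8 0 0 0; 0 1 0.8 0 0 0")

```text
time_s: 14.75
ee_pos: [0.4595, -0.1387, 0.1516]
eef_rot: [2.52, 0.001, 0.055]
force: [-1.1, 1.1, 0.3]
grip_width: 0.0614
```

Call:
move_arm(rows="0 1 0.8 0 0 0; 0 1 0.8 0 0 0")

```text
time_s: 15.0
ee_pos: [0.4597, -0.1414, 0.1515]
eef_rot: [2.52, 0.001, 0.055]
force: [-0.5, 1.3, 1.8]
grip_width: 0.0613
```

```bash
python3 st.py
```

```text
s,lat,z [210.6  -0.   77.3] F along 1.28 [-0.5  1.3  1.8] lean 35.6 t 15.0
```

Call:
move_arm(rows="0 1 0.7 0 0 0; 0 1 0.7 0 0 0")

```text
time_s: 15.25
ee_pos: [0.4598, -0.144, 0.1516]
eef_rot: [2.52, 0.001, 0.055]
force: [-0.1, 1.2, 1.6]
grip_width: 0.0613
```

Call:
move_arm(rows="0 1 0.7 0 0 0; 0 1 0.7 0 0 0")

```text
time_s: 15.5
ee_pos: [0.46, -0.1466, 0.1516]
eef_rot: [2.52, 0.001, 0.055]
force: [-0.3, 2.0, 0.7]
grip_width: 0.0611
```

Call:
move_arm(rows="0 1 0.7 0 0 0; 0 1 0.7 0 0 0")

```text
time_s: 15.75
ee_pos: [0.4601, -0.1492, 0.1516]
eef_rot: [2.52, 0.001, 0.055]
force: [-1.1, 1.3, 0.7]
grip_width: 0.0609
```

```bash
python3 st.py
```

```text
s,lat,z [218.4  -0.   77.4] F along 1.39 [-1.1  1.3  0.7] lean 35.6 t 15.75
```

Call:
move_arm(rows="0 1 0.7 0 0 0; 0 1 0.7 0 0 0")

```text
time_s: 16.0
ee_pos: [0.4602, -0.1519, 0.1516]
eef_rot: [2.52, 0.001, 0.055]
force: [-1.1, 1.0, 0.7]
grip_width: 0.0611
```

```bash
python3 - <<'E'
from h import *
from station import camera
for n,s in(("side",(slice(120,300),slice(280,420))),("top",(slice(220,340),slice(300,520)))):
    c=camera(n);cv2.imwrite(f"pics/{n}3.png",cv2.resize(c["color"][s],None,fx=3.5,fy=3.3,interpolation=cv2.INTER_CUBIC))
E
python3 st.py
```

```text
s,lat,z [221.1  -0.   77.4] F along 1.45 [-0.   1.4  1. ] lean 35.6 t 16.1
```

View pics/side3.png

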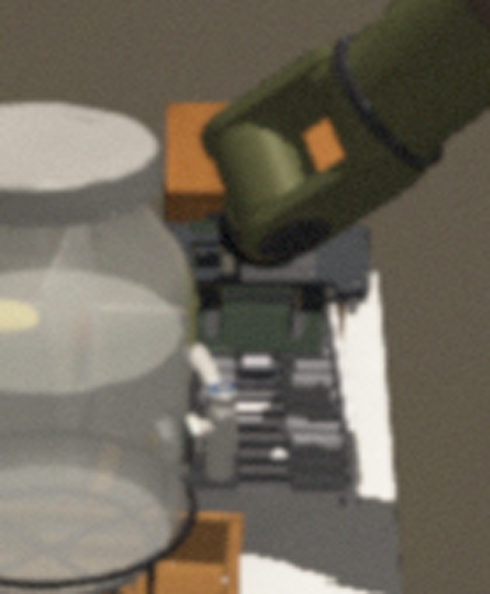

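View pics/top3.png

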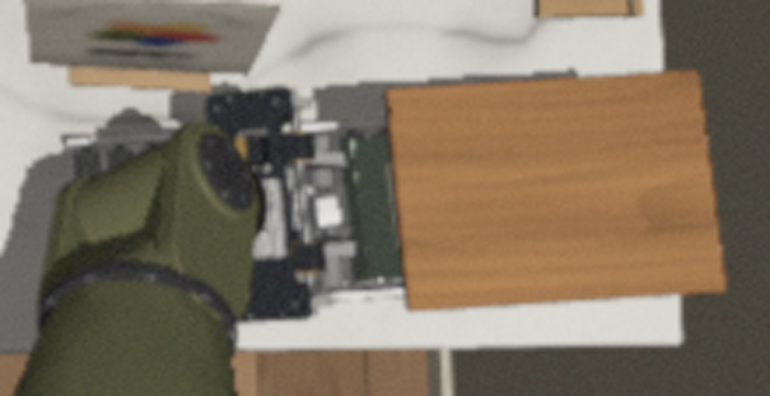

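Call:
move_arm(rows="0 1 0.7 0 0 0; 0 1 0.7 0 0 0")

```text
time_s: 16.35
ee_pos: [0.4604, -0.1543, 0.1516]
eef_rot: [2.52, 0.001, 0.055]
force: [-1.5, 3.2, 1.3]
grip_width: 0.0613
```

Call:
move_arm(rows="0 1 0.7 0 0 0; 0 1 0.7 0 0 0")

```text
time_s: 16.6
ee_pos: [0.4606, -0.1566, 0.1516]
eef_rot: [2.521, 0.001, 0.055]
force: [-0.9, 4.7, 1.9]
grip_width: 0.0611
```

```bash
python3 st.py
```

```text
s,lat,z [2.258e+02 1.000e-01 7.740e+01] F along 4.77 [-0.9  4.7  1.9] lean 35.6 t 16.6
```

The force is rising, so the buffer was met at about s=222. Freeing the catch needs about 10 mm more travel.

Call:
move_arm(rows="0 1 0.7 0 0 0; 0 1 0.7 0 0 0")

```text
time_s: 16.85
ee_pos: [0.4609, -0.1589, 0.1516]
eef_rot: [2.521, 0.0, 0.056]
force: [0.2, 7.0, 2.3]
grip_width: 0.0611
```

Call:
move_arm(rows="0 1 0.7 0 0 0; 0 1 0.7 0 0 0")

```text
time_s: 17.1
ee_pos: [0.4614, -0.161, 0.1517]
eef_rot: [2.522, -0.001, 0.057]
force: [-1.0, 8.6, 1.9]
grip_width: 0.0613
```

```bash
python3 st.py
```

```text
s,lat,z [230.1   0.9  77.3] F along 8.61 [-1.   8.6  1.9] lean 35.5 t 17.1
```

Call:
move_arm(rows="-0.2 1 0.7 0 0 0; -0.2 1 0.7 0 0 0")

```text
time_s: 17.35
ee_pos: [0.4616, -0.1628, 0.1517]
eef_rot: [2.523, -0.002, 0.059]
force: [0.4, 8.4, 2.2]
grip_width: 0.0609
```

Call:
move_arm(rows="-0.2 1 0.7 0 0 0")

```text
time_s: 17.48
ee_pos: [0.4617, -0.1637, 0.1517]
eef_rot: [2.524, -0.003, 0.06]
force: [0.6, 9.3, 1.9]
grip_width: 0.061
```

```bash
python3 st.py;python3 - <<'E'
from h import *
from station import camera
for n,s in(("side",(slice(120,300),slice(280,420))),("top",(slice(220,340),slice(300,520)))):
    c=camera(n);cv2.imwrite(f"pics/{n}4.png",cv2.resize(c["color"][s],None,fx=3.5,fy=3.3,interpolation=cv2.INTER_CUBIC))
for uv in((394,284),(398,283)):
    r=plane(c,uv,.05)[:2]-O;print(r@A,r@N)
E
python3 st.py
```

```text
s,lat,z [232.7   1.5  77.3] F along 9.28 [0.6 9.3 1.9] lean 35.4 t 17.475
0.20902668560141613 -0.0031968709361862332
0.2205001026020851 -0.00115806881427812
s,lat,z [232.7   1.5  77.3] F along 8.67 [0.6 8.7 1.3] lean 35.4 t 17.575
```

View pics/side4.png

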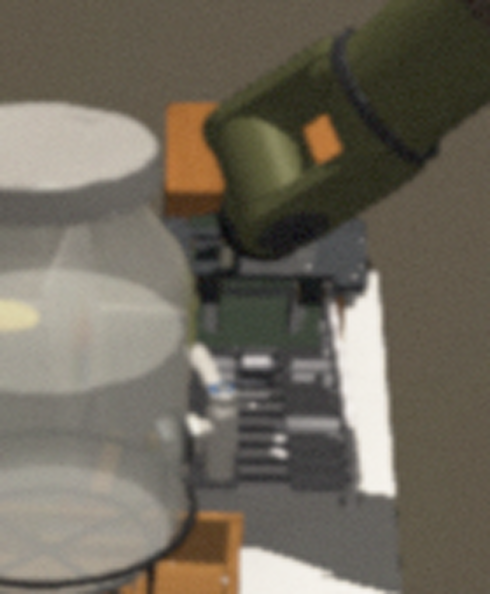

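View pics/top4.png

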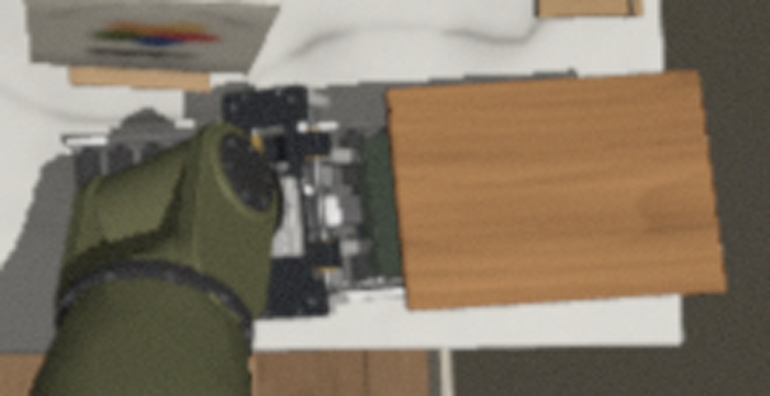

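Call:
move_arm(rows="-0.5 1 0.7 0 0.003 0.006; -0.5 1 0.7 0 0 0")

```text
time_s: 17.82
ee_pos: [0.4616, -0.1653, 0.1516]
eef_rot: [2.525, -0.011, 0.059]
force: [1.1, 9.2, 1.1]
grip_width: 0.061
```

```bash
python3 st.py
```

```text
s,lat,z [234.2   1.8  77.1] F along 9.1 [1.1 9.2 1.1] lean 35.3 t 17.825
```

Call:
move_arm(rows="-0.5 1 0.7 0 0.003 0.006")

```text
time_s: 17.95
ee_pos: [0.4615, -0.166, 0.1515]
eef_rot: [2.526, -0.018, 0.057]
force: [1.9, 10.0, 0.2]
grip_width: 0.0615
```

```bash
python3 st.py
```

```text
s,lat,z [234.8   2.1  77. ] F along 9.88 [ 1.9 10.   0.2] lean 35.3 t 17.95
```

Call:
move_arm(rows="-0.5 1 0.7 0 -0.005 0; -0.3 1 0.7 0 -0.003 0")

```text
time_s: 18.2
ee_pos: [0.462, -0.1674, 0.1516]
eef_rot: [2.528, -0.015, 0.056]
force: [0.9, 10.7, 1.4]
grip_width: 0.061
```

```bash
python3 st.py
```

```text
s,lat,z [236.1   2.2  76.9] F along 10.6 [ 0.9 10.7  1.4] lean 35.2 t 18.2
```

```bash
python3 - <<'E'
from h import *
from station import camera
c=camera("top");P=cloud(c);t0=pickle.load(open("v0.pkl","rb"))["top"]
r=(P[...,:2]-O);s=r@A*1e3;l=r@N*1e3
for a in range(196,246,4):
    m=(abs(s-a)<2.5)&(abs(l)<9)&(P[...,2]<.15);q=P[m][:,2]*1e3
    m2=(abs(s-a)<2.5)&(abs(l)>18)&(abs(l)<28)&(P[...,2]<.15);q2=P[m2][:,2]*1e3
    print(a,len(q),np.sort(q).round(0)[::max(1,len(q)//8)] if len(q) else '', np.median(q2).round(1) if len(q2) else '')
cv2.imwrite("pics/top5.png",cv2.resize(c["color"][250:320,370:430],None,fx=9,fy=8,interpolation=cv2.INTER_CUBIC))
E
python3 st.py
```

```text
196 7 [39. 41. 42. 42. 42. 44. 47.] 36.8
200 7 [42. 43. 44. 44. 44. 46. 47.] 36.9
204 0  28.6
208 3 [46. 49. 50.] 117.1
212 11 [44. 44. 45. 46. 46. 48. 48. 48. 49. 50. 50.] 45.6
216 12 [44. 44. 47. 48. 48. 48. 49. 50. 50. 52. 53. 53.] 37.0
220 10 [47. 47. 48. 48. 49. 49. 50. 52. 53. 55.] 20.8
224 10 [49. 50. 51. 51. 51. 51. 51. 52. 52. 56.] 21.0
228 11 [49. 49. 51. 52. 52. 53. 53. 54. 54. 55. 57.] 41.7
232 10 [51. 51. 52. 52. 53. 53. 53. 56. 57. 99.] 43.3
236 35 [ 44.  53.  56.  66.  72.  88. 101. 106. 109.] 72.9
240 16 [ 21.  44. 105. 107. 107. 107. 108. 109.] 105.8
244 12 [103. 105. 106. 106. 107. 109. 109. 110. 110. 110. 112. 113.] 106.1
s,lat,z [236.1   2.2  77. ] F along 10.71 [ 1.1 10.8  2.1] lean 35.2 t 18.25
```

View pics/top5.png

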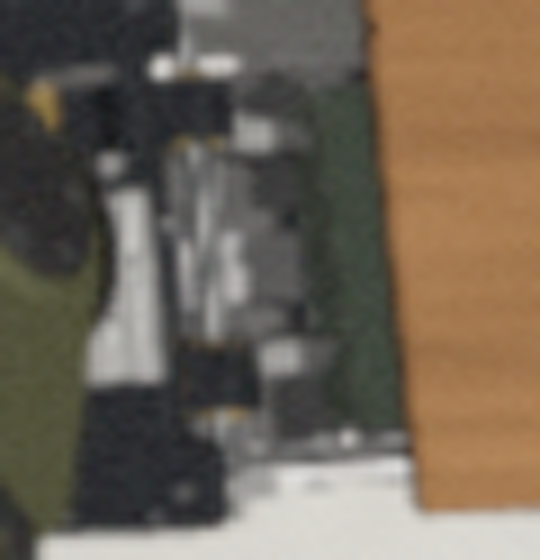

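The depth profile shows the catch ramp rising to z≈53–55 mm at s≈232–236, with the rollers at 45 mm, so the catch is up behind the tin. I'll ease off slowly.

Call:
move_arm(rows="0 -0.8 -0.6 0 0 0; 0 -0.8 -0.6 0 0 0; 0 -0.8 -0.6 0 0 0; 0 -0.8 -0.6 0 0 0; 0 -0.8 -0.6 0 0 0; 0 -0.8 -0.6 0 0 0; 0 -1.6 -1.2 0 0 0; 0 -1.6 -1.2 0 0 0; 0 -2.5 -1.8 0 0 0; 0 -2.5 -1.8 0 0 0; 0 -3.5 -2.4 0 0 0; 0 -3.5 -2.4 0 0 0; 0 -5 -3.5 0 0 0; 0 -5 -3.5 0 0 0; 0 -5 -3.5 0 0 0")

```text
time_s: 20.12
ee_pos: [0.4595, -0.1221, 0.1518]
eef_rot: [2.528, -0.015, 0.056]
force: [0.4, -1.0, -0.1]
grip_width: 0.0613
```

```bash
python3 st.py
python3 - <<'E'
from h import *
from station import camera
p,M,o=obs();print(p,o["eef_rot"])
c=camera("top");P=cloud(c)
r=(P[...,:2]-O);s=r@A*1e3;l=r@N*1e3
for a in range(208,250,4):
    m=(abs(s-a)<2.5)&(abs(l)<9)&(P[...,2]<.15);q=P[m][:,2]*1e3
    print(a,len(q),np.sort(q).round(0)[::max(1,len(q)//8)] if len(q) else '')
cv2.imwrite("pics/top6.png",cv2.resize(c["color"][250:320,370:430],None,fx=9,fy=8,interpolation=cv2.INTER_CUBIC))
# retreat up-back
q,Mq=pose(150,0,200,20)
rows([(q,Mq,12)],p,M)
E
```

```text
s,lat,z [190.7   2.   77.1] F along -1.05 [ 0.4 -1.  -0.1] lean 35.2 t 20.125
[ 0.45945175 -0.12207308  0.15179677] [ 2.52782383 -0.01476465  0.05555373]
208 14 [40. 44. 45. 45. 46. 46. 46. 46. 47. 48. 49. 49. 50. 50.]
212 12 [44. 44. 45. 47. 47. 48. 49. 49. 50. 50. 50. 53.]
216 12 [48. 48. 49. 49. 49. 49. 49. 51. 52. 52. 52. 53.]
220 12 [46. 48. 48. 49. 49. 49. 49. 49. 51. 52. 52. 53.]
224 9 [51. 52. 52. 53. 53. 53. 54. 54. 55.]
228 11 [47. 48. 51. 52. 52. 52. 54. 54. 55. 55. 56.]
232 12 [ 53.  53.  53.  53.  54.  54.  55.  55.  56.  99. 103. 110.]
236 34 [ 45.  54.  61.  73.  79.  96. 104. 106. 109.]
240 15 [101. 103. 104. 104. 104. 105. 105. 105. 106. 106. 108. 108. 109. 110.
 113.]
244 12 [103. 104. 105. 105. 106. 108. 108. 109. 110. 110. 111. 113.]
248 11 [105. 105. 105. 107. 108. 109. 109. 109. 109. 109. 110.]
0.1 5.3 -10.2 0.022 -0.001 -0; 0.1 5 -10.3 0.022 -0.001 -0; 0.1 4.8 -10.4 0.022 -0.001 -0; 0.1 4.6 -10.5 0.022 -0.001 -0; 0.1 4.3 -10.6 0.022 -0.001 -0; 0 4.1 -10.7 0.022 -0.001 -0; 0 3.9 -10.8 0.022 -0.001 -0; 0 3.6 -10.9 0.022 -0.001 -0; -0 3.4 -11 0.022 -0.001 -0; -0 3.1 -11.1 0.022 -0.001 -0; -0 2.9 -11.1 0.022 -0.001 -0; -0 2.7 -11.2 0.022 -0.001 -0;
```

View pics/top6.png

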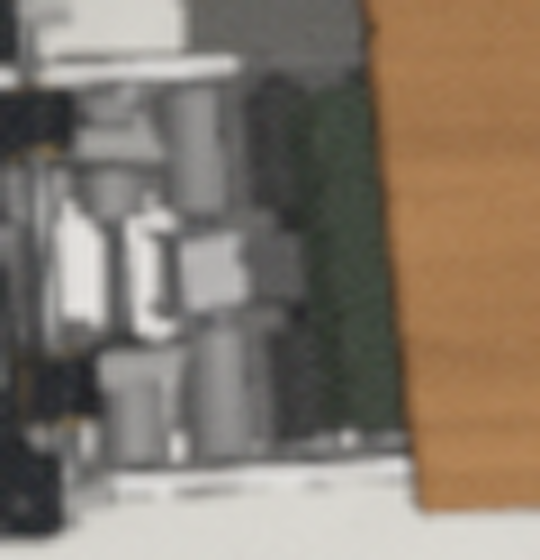

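The tin stayed at s≈235 after I eased off, with the raised catch tongue (px ~400,284) directly behind it. I'll retreat clear.

Call:
move_arm(rows="0 -5 -3.5 0 0 0; 0 -5 -3.5 0 0 0; 0 -5 -3.5 0 0 0; 0 2 -10 0.02 0 0; 0 2 -11 0.02 0 0; 0 2 -11 0.02 0 0; 0 2 -11 0.02 0 0; 0 2 -11 0.02 0 0; 0 2 -11 0.02 0 0; 0 2 -11 0.02 0 0; 0 0 0 0 0 0")

```text
time_s: 21.55
ee_pos: [0.4555, -0.0716, 0.2271]
eef_rot: [2.675, -0.014, 0.057]
force: [-0.2, 0.1, -0.4]
grip_width: 0.061
```

```bash
python3 st.py
python3 - <<'E'
from h import *
from station import camera
c=camera("top");P=cloud(c);Z=P[...,2]
r=(P[...,:2]-O);s=r@A*1e3;l=r@N*1e3
for a in (-35,0,35):
    m=(Z>.1)&(Z<.113)&(abs(l-a)<8)&(s>215)&(s<260);print('rim',a,np.percentile(s[m],[1,5,20]).round(1))
m=(abs(l)<8)&(s>226)&(s<233)&(Z<.08);print('catch z',np.median(Z[m]))
b=(Z>.02)&(Z<.08)&(P[...,0]<.44)&(P[...,0]>.35)&(P[...,1]>.14)&(P[...,1]<.24);q=P[b];print(q.min(0),q.max(0)) if len(q) else 0
cv2.imwrite("pics/top7.png",c["color"]);c=camera("side");cv2.imwrite("pics/side7.png",c["color"])
E
```

```text
s,lat,z [128.5   0.8 144.1] F along 0.12 [-0.2  0.1 -0.4] lean 26.7 t 21.55
rim -35 [235.  235.8 237.4]
rim 0 [233.6 234.1 236.3]
rim 35 [233.1 233.4 235.9]
catch z 0.053264323268712666
[0.35606207 0.15220031 0.02001511] [0.43552207 0.22990882 0.0599239 ]
```

View pics/top7.png

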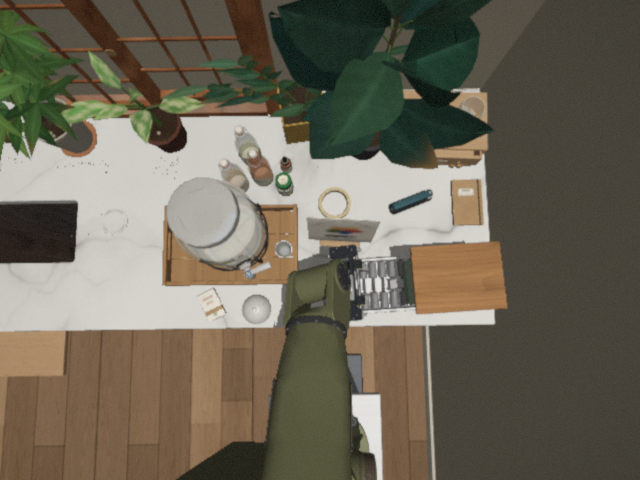

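View pics/side7.png

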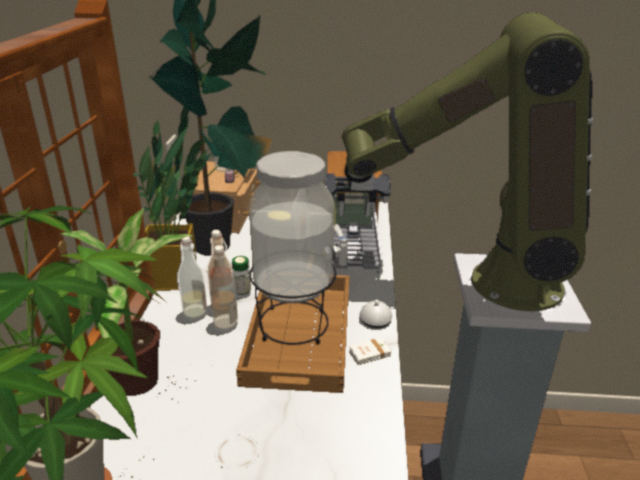

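```bash
python3 -c "
from station import ctrl
print(ctrl.hand_in())"
```

```text
the job is handed in; nothing more can be done
None
```

I pushed the green tin into the bay until the catch came up behind it, let go, backed the arm clear and handed in. The clock stood at about 21.6 s of the 64 s allowed.

- **The push:** Both fingertips pushed low on the rear face, at about z = 77 mm, with the tool leaned back to 35°. I felt the buffer at about track x = 222 mm and stopped at about 236 mm with 10.7 N on the tool, short of the buffer's end at 19 N.
- **Catch:** After letting go, the ramp stood at z ≈ 53 mm, against rollers at 45 mm, so it is up.
- **Tin:** Its rear face rests at about x = 234 mm, inside the 208–238 mm home range. It lies flat, with the lid at 105–107 mm, and the rim is within about 2 mm of square across its width.
- **Surroundings:** The force on the tool is about zero. The bell measured within 3 mm of where it started, and the pack and stapler look unmoved in the pictures.

**What disagreed:** At the deepest push, the distance travelled suggested about 13 mm of buffer stroke, while the force suggested about 10 mm. The tool also drifted about 2 mm sideways and about 0.015 rad off its set angle under the load. One small correction I made for that drift had the wrong sign, and I only partly undid it.

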